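# Park the swing cartridge weighted end down

## Robot

A 7-joint arm with a two-finger parallel gripper is mounted at the origin on the work surface. World frame = base frame: x ahead of the robot, y to its left, z up, the work surface at z = 0. Lengths are in m, angles in rad, forces in N, time in s.
With the tool pointing down it reaches from about 0.35 to 0.9 m from the base axis. Payload 8.1 kg.
Tool frame: the origin (TCP) lies on the centre line of the jaws, within the pads' length; the fingertips stand 19 mm ahead of it and the grasp point (between the pads) is the TCP; z points along the fingers, y is the direction in which the jaws open and shut (so a half turn about z gives the same grasp; the last joint's range is limited). The gripper opens to 92 mm and grips with 3 to 60 N. Pads are 19 mm wide; open, the fingers measure 130 mm over their backs; the gripper's body (75 mm by 190 mm) begins 47 mm behind the grasp point.
Start: joints at [1.219, 0.434, 0.025, 1.573, -0.012, 1.134, -0.075], TCP at [0.154, -0.606, 0.225] pointing down, gripper open.
Joint ranges: [-2.62, 2.62], [-0.44, 2.09], [-1.27, 1.32], [0.08, 2.57], [-1.32, 4.46], [0.12, 2], [-2.74, 2.74]. Speed limits (rad/s): [2.22, 2.22, 3.01, 3.01, 3.14, 3.14, 3.14].

## Interface

Orientations are given as a rotation vector (axis times angle).
In Python, from cell import monitor, imaging, workorder, outline_of gives the robot as it stands.
- The arm moves only by the tool move_arm, never from a script. Its argument "series" is a list of rows, each a list of 6 numbers: the shift along the world's x, y, z in cm, then the turn, a rotation vector about the world's x, y, z in degrees. A call has 1 to 8 rows; each row shifts and turns the commanded pose from where the row before left it; what a row does not reach is not made up. A row lasts 1/10 s, in which the tool goes at most 50 mm and 8.59 degrees, less where a joint would pass 70% of its speed; a pose out of reach is approached as far as the arm can. A call with a gripper value outside its range is refused whole. "grip" is the opening, from 0 (shut) to 1 (fully open), set as the call begins (left out, the last holds). The fingers move at their own pace and stop on an object; "force" is the grip in N (left out, the last holds). Time passes only in rows, so rows that do not move let the fingers close. It gives the time, the measured TCP pose, the force and the opening at its end, in the units of the state.
- monitor.observe(): the state, without advancing time (a new reading comes with each control period).
- imaging.get_image(name): name is "scene" or "top" or "wrist"; returns a dict with "color" (384x512x3 uint8, red, green, blue), "fx", "fy", "cx", "cy" (pixels), "rvec" (rotation vector, rad) and "tvec" (3), from world to camera coordinates, as OpenCV has them; the wrist camera has in their place "mount" (4x4, takes a point from camera to tool coordinates, whose origin is the TCP and whose axes are the flange's). Camera axes: x right, y down, z forward; pixel columns grow to the right and rows downward; lengths in m; the calibration is good to about 2 mm. A picture is of the moment at which its call begins: read the wrist's pose just before it. There is no depth.
- workorder.sign_off(): hands the job in, once; it reports no verdict.
Trained networks look in the newest picture that a camera, given by its name, has taken for a name from the list of things; names that differ only in an ending like _2 or _b are one class to them, and where a whole thing is asked for, a point or a joint stands for the part that bears it (a point fixed in the world has none). Each returns a list of dicts, best first, with "p" (0 to 1); they miss things now and then, are a little off and sometimes report something else, mostly with a low value. They report only what shows in the picture. A call takes as long as a camera call. They do not tell look-alikes from the thing itself.
- outline_of(camera, thing): "mask" (384x512 bool, what is visible of it) and "rect" ([left, top, width, height] in pixels, round what is visible of it).
The state is a dict: "clock": time; "joints": joint angles; "dq": joint speeds; "joint_efforts": joint torques, N m; "position": TCP position; "ee_rot": TCP orientation; "force": force on the tool from outside, world axes, zero at the start; "ft_torque": the same for the moment, N m; "width": opening from 0.0 (shut) to 1.0 (fully open).
Only numpy, scipy, OpenCV 4.12 (cv2) and the standard library are available. Lean on these libraries where they do the work, as an engineer would, in place of code of your own. Each camera call takes 0.05 s, during which the arm holds its last target. There are 200 camera calls.

## Task

One end of the orange-banded balance cartridge is weighted, but both ends look alike. Pick it up level by its two side pins, lift it well clear and let it swing until it hangs with the weighted end down, then stand it gently, weighted end down, in the empty orange-ringed well of the blue holder and let go. Leave the green- and blue-banded cartridges where they lie.

Things in the scene. Friction and masses are not known exactly. Their poses are not given: they have to be found in the camera images.
- orange_mid (a point): Centre of the orange-banded cartridge, 45 mm up: white barrel 84 long along x, orange caps 28 across; one cap weighted (alike to the eye), about 0.2 kg. Grey square 28 collar amid; from it two steel pins, 16 diameter, jut 10 each side along y: 48 over their ends. Pins turn on a bearing: pinched there, firmly, and lifted, the barrel swings between the fingers, hanging still within 2 s.
- holder_hole0 (a point): Centre of the empty well's mouth, orange-ringed, 18 mm up, z up, in a fixed blue plate 90 x 220 x 18 mm (long side along y). Well 46 mm across, 10 mm deep, flat floor: a cartridge standing in it has its centre 32 mm above this point. A second well 120 mm along -y holds an upright grey cartridge, 92 mm high.
- green_mid (a point): Centre of the green-banded cartridge, same shape as the orange, not to be moved. Each of the three lies along a fixed white rest 90 mm long, 31 mm high, 28 mm wide beside the pins (38 mm at the end cheeks, which rise to 40 mm), so fingers pass down either side.
- blue_mid (a point): Centre of the blue-banded cartridge, same shape as the orange one, on a like rest: not to be moved.
There are look-alikes about, which are no part of the job. What is shaped like the part that bears orange_mid but pink, purple or yellow is not meant.

How it is judged:
By the outcome, as a careful person would: the job done as asked, in the order asked, and still so for the second after the job is handed in, with the robot touching nothing.
It also fails if it takes over 48 s, if anything falls off the work surface, if the arm or the gripper's body presses on something with over 40 N, if the wrist force passes 120 N, or if a joint passes its speed limit or range.

## Working session

There is one attempt and no reset: what is moved stays moved. The work goes in short steps, Python scripts to look and compute and a tool call to move; the robot and the scene stay as the last step left them, time stands still between calls to the robot, and variables do not carry over. Pictures are saved under pics/ and viewed, about 8 in all and at most 12, crops included, and the job is handed in when it is done.

Besides the shell and the picture viewer there is one more tool, called after "Emit:" as a command line: name --pt "numbers of a row" for each row, then --argument value for the rest. move_arm: Moves the arm, as the interface text tells. Its arguments: {"type":"object","properties":{"series":{"type":"array"},"grip":{"type":"number"},"force":{"type":"number"}},"required":["series"]}

```bash
mkdir -p pics
cat > h.py <<'E'
import numpy as np, cv2
from cell import monitor, imaging, workorder, outline_of
def save(im,n,crop=None,s=1):
    c=im["color"]
    if crop: x,y,w,h=crop; c=c[y:y+h,x:x+w]
    cv2.imwrite("pics/"+n,cv2.resize(c[:,:,::-1],None,fx=s,fy=s,interpolation=cv2.INTER_CUBIC))
def extr(im,st=None):
    if "rvec" in im:
        R=cv2.Rodrigues(np.array(im["rvec"],float))[0]; t=np.array(im["tvec"],float); return R.T,-R.T@t
    M=np.array(im["mount"]); Rt=cv2.Rodrigues(np.array(st["ee_rot"],float))[0]
    return Rt@M[:3,:3], Rt@M[:3,3]+np.array(st["position"])
def ray(im,u,v,z,st=None):
    R,c=extr(im,st); d=R@np.array([(u-im["cx"])/im["fx"],(v-im["cy"])/im["fy"],1]); return c+d*(z-c[2])/d[2]
def proj(im,p,st=None):
    R,c=extr(im,st); q=R.T@(np.array(p)-c); return [im["fx"]*q[0]/q[2]+im["cx"],im["fy"]*q[1]/q[2]+im["cy"]]
E
python3 - <<'E'
from h import *
st=monitor.observe(); print({k:np.round(v,3) for k,v in st.items()})
for n in ["top","scene"]:
    im=imaging.get_image(n); save(im,n+"0.png",s=1.5)
    for t,z in [("orange_mid",.045),("green_mid",.045),("blue_mid",.045),("holder_hole0",.018)]:
        for o in outline_of(n,t)[:4]:
            l,tp,w,h=o["rect"]; print(n,t,round(o["p"],2),o["rect"],np.round(ray(im,l+w/2,tp+h/2,z),3))
E
```

```text
{'clock': np.float64(0.0), 'joints': array([ 1.219,  0.435,  0.025,  1.574, -0.012,  1.134, -0.075]), 'dq': array([-0.001,  0.001, -0.001,  0.001, -0.001,  0.   ,  0.001]), 'joint_efforts': array([-1.0000e-03, -6.6787e+01,  9.8400e-01, -3.1446e+01, -6.1000e-02,
        4.3000e-02,  0.0000e+00]), 'position': array([ 0.154, -0.605,  0.224]), 'ee_rot': array([-3.116e+00, -3.890e-01,  1.000e-03]), 'force': array([ 0.3  , -0.159,  0.667]), 'ft_torque': array([ 0.016, -0.012, -0.019]), 'width': np.float64(0.998)}
top orange_mid 0.64 [247.9, 137.2, 30.3, 32.6] [0.592 0.024 0.045]
top orange_mid 0.63 [279.4, 239.3, 34.1, 15.4] [ 0.371 -0.056  0.045]
top orange_mid 0.59 [218.4, 229.0, 23.8, 33.6] [0.371 0.099 0.045]
top orange_mid 0.56 [250.7, 187.7, 22.3, 33.7] [0.469 0.026 0.045]
top green_mid 0.73 [145.7, 192.8, 34.6, 20.3] [0.47  0.26  0.045]
top blue_mid 0.9 [202.2, 117.9, 23.5, 38.2] [0.631 0.143 0.045]
top blue_mid 0.69 [140.6, 195.5, 38.9, 17.3] [0.467 0.267 0.045]
top holder_hole0 0.74 [326.3, 174.2, 96.0, 55.9] [ 0.481 -0.248  0.018]
scene orange_mid 0.95 [274.4, 149.6, 30.4, 32.4] [ 0.394 -0.024  0.045]
scene orange_mid 0.9 [204.8, 210.5, 27.9, 39.9] [0.602 0.048 0.045]
scene orange_mid 0.85 [249.1, 180.7, 44.2, 26.9] [0.47  0.023 0.045]
scene orange_mid 0.79 [316.9, 192.2, 30.1, 34.7] [0.387 0.118 0.045]
scene green_mid 0.74 [327.7, 267.3, 43.0, 38.4] [0.461 0.268 0.045]
scene blue_mid 0.67 [204.0, 259.1, 49.6, 37.5] [0.633 0.147 0.045]
scene holder_hole0 0.57 [183.4, 98.6, 55.1, 68.5] [ 0.483 -0.232  0.018]
```

View pics/top0.png

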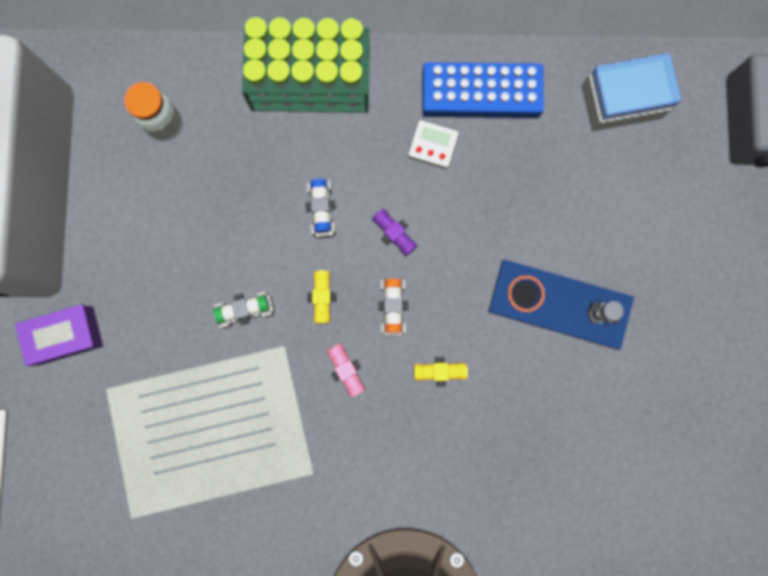

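View pics/scene0.png

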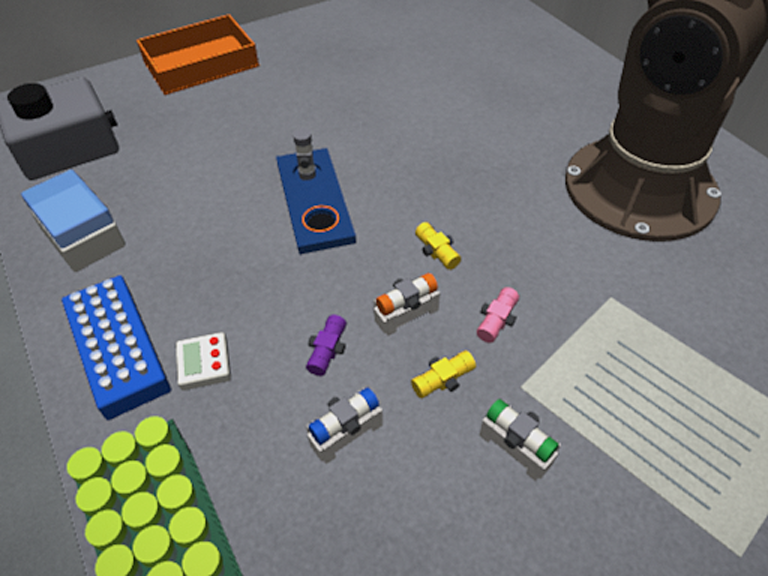

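The top view shows the orange-banded cartridge at (393,306) on its white rest. The look-alikes are yellow at (441,372) and (321,297), pink at (346,370) and purple at (394,231), and green (243,309) and blue (320,207) stay put. The ring is at (526,294), with the grey cartridge at (608,312). I choose (393,306), or (262,204) at native scale, and next measure its caps and the ring by colour.

```bash
cat > m.py <<'E'
from h import *
def oranges(im,st=None,z=.045,box=None,minA=15):
    hsv=cv2.cvtColor(im["color"],cv2.COLOR_RGB2HSV)
    m=cv2.inRange(hsv,(4,140,110),(14,255,255))
    n,l,s,c=cv2.connectedComponentsWithStats(m)
    for i in range(1,n):
        if s[i][4]>=minA:
            x,y,w,h,a=s[i]; print(s[i],np.round(c[i],1),"ctr z",z,np.round(ray(im,*c[i],z,st),4),"box z.018",np.round(ray(im,x+(w-1)/2,y+(h-1)/2,.018,st),4))
E
python3 - <<'E'
from m import *
for n in ["top","scene"]:
    print(n); im=imaging.get_image(n); oranges(im)
    if n=="top":
        save(im,"crop1.png",(230,170,200,75),4)
        for t in ["orange_mid"]: pass
E
```

```text
top
[ 83  55  25  24 304] [94.2 65.6] ctr z 0.045 [0.806  0.4409 0.045 ] box z.018 [0.8144 0.4486 0.018 ]
[257 186  10   5  45] [261.5 188.1] ctr z 0.045 [0.5087 0.027  0.045 ] box z.018 [0.5121 0.0265 0.018 ]
[257 216  10   5  41] [261.6 218. ] ctr z 0.045 [0.4374 0.0259 0.045 ] box z.018 [0.4389 0.0257 0.018 ]
scene
[116  10  54  22 116] [148.1  18.1] ctr z 0.045 [ 0.4291 -0.7721  0.045 ] box z.018 [ 0.4366 -0.8174  0.018 ]
[105  20  10   4  16] [109.9  21.3] ctr z 0.045 [ 0.5373 -0.8143  0.045 ] box z.018 [ 0.5296 -0.8661  0.018 ]
[ 92  23  71  26 711] [128.2  35.4] ctr z 0.045 [ 0.5164 -0.7077  0.045 ] box z.018 [ 0.5096 -0.7569  0.018 ]
[201 137  25  18  90] [213.2 146.1] ctr z 0.045 [ 0.5088 -0.1623  0.045 ] box z.018 [ 0.498  -0.1902  0.018 ]
[281 182  10  12  63] [286.5 186.9] ctr z 0.045 [0.4323 0.0231 0.045 ] box z.018 [0.4216 0.005  0.018 ]
[251 196  12  12  76] [257.  201.6] ctr z 0.045 [0.5042 0.0252 0.045 ] box z.018 [0.4945 0.0061 0.018 ]
```

View pics/crop1.png

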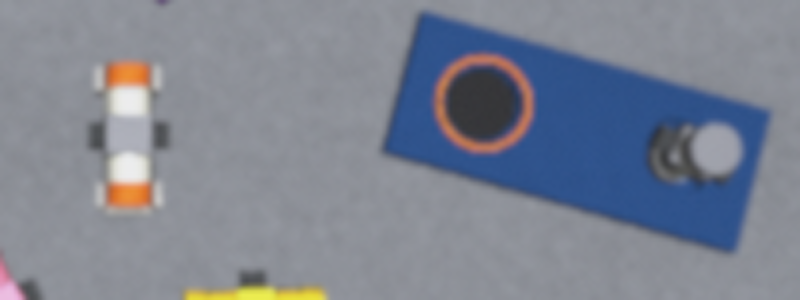

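The crop confirms it: orange bands on a white rest, aligned with x, with its centre near (0.471, 0.026). The ring is at crop (484,103), near (0.498, -0.190). I'll approach above the cartridge.

Emit:
move_arm --pt "2 4 0 0 0 -1.8" --pt "2 4 0 0 0 -1.8" --pt "2 4 0 0 0 -1.8" --pt "2 4 0 0 0 -1.8" --pt "2 4 0 0 0 -1.8" --pt "2 4 0 0 0 -1.8" --pt "2 4 0 0 0 -1.8" --pt "2 4 0 0 0 -1.6" --grip 1

```text
clock: 1.4
position: [0.3144, -0.2842, 0.2253]
ee_rot: [3.141, -0.001, 0.001]
force: [1.0, -0.1, -0.6]
width: 0.996
```

Emit:
move_arm --pt "2 4 0 0 0 0" --pt "2 4 0 0 0 0" --pt "2 4 0 0 0 0" --pt "2 4 0 0 0 0" --pt "2 4 0 0 0 0" --pt "2 4 0 0 0 0" --pt "2 4 0 0 0 0" --pt "1.2 1.8 0 0 0 0"

```text
clock: 2.2
position: [0.467, 0.0165, 0.2254]
ee_rot: [-3.14, -0.008, -0.002]
force: [0.6, -0.5, 0.2]
width: 1.0
```

Emit:
move_arm --pt "0 0 -2 0 0 0" --pt "0 0 0 0 0 0"

```text
clock: 2.4
position: [0.4648, 0.0127, 0.2033]
ee_rot: [3.142, 0.004, -0.005]
force: [-0.2, -1.1, -0.1]
width: 0.999
```

Run:
```python
from m import *
st=monitor.observe(); im=imaging.get_image("wrist"); save(im,"w1.png",s=1.5)
print(np.round(st["position"],4),np.round(st["ee_rot"],4),st["clock"])
oranges(im,st,z=.052)
```

```text
[0.4648 0.0127 0.2033] [ 3.1415  0.0039 -0.0051] 2.4
[402 116  50  50 310] [427.  140.1] ctr z 0.052 [ 0.5029 -0.1733  0.052 ] box z.018 [ 0.4984 -0.1929  0.018 ]
[229 129  25  13 294] [240.9 135. ] ctr z 0.052 [0.5077 0.025  0.052 ] box z.018 [0.5041 0.0264 0.018 ]
[232 192  23  14 257] [243.  198.8] ctr z 0.052 [0.4364 0.0233 0.052 ] box z.018 [0.4255 0.0246 0.018 ]
```

View pics/w1.png

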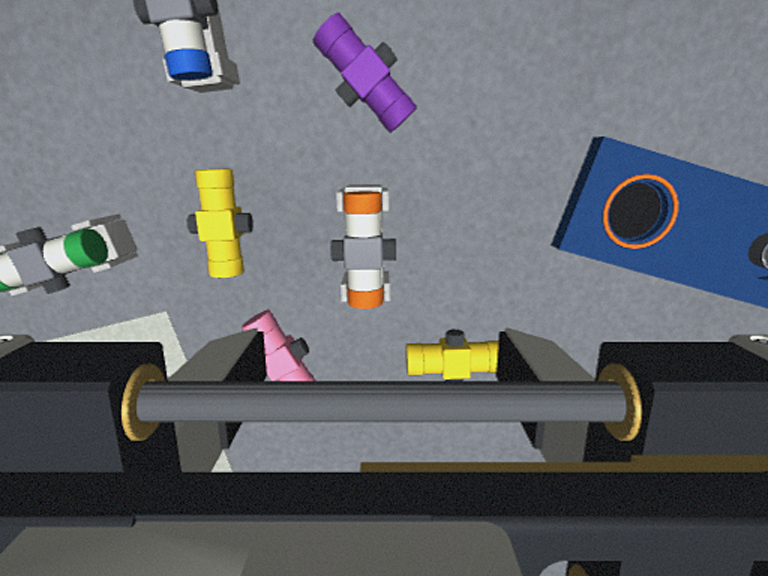

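The wrist view has the orange cartridge at (363,250), with rest cheeks visible at both ends. Its cap midpoint is (0.472, 0.024), which agrees with the top view. The ring at (641,211) comes out at (0.498, -0.193). I'll centre over it, drop partway and take a second measure.

Emit:
move_arm --pt "0.4 0.6 -3 0 0 1" --pt "0.35 0.6 -3 0 0 0" --pt "0 0 -1 0 0 0" --pt "0 0 0 0 0 0" --pt "0 0 0 0 0 0"

```text
clock: 2.95
position: [0.4738, 0.0237, 0.1361]
ee_rot: [3.141, 0.027, 0.001]
force: [0.4, 0.6, 0.4]
width: 1.0
```

Run:
```python
from m import *
st=monitor.observe(); im=imaging.get_image("wrist"); save(im,"w2.png",s=1.5)
print(np.round(st["position"],4),np.round(st["ee_rot"],4),st["clock"])
oranges(im,st,z=.052)
p=np.array(st["position"])
for q in [(p[0],p[1]+.024,.045),(p[0],p[1]-.024,.045),(p[0]+.014,p[1]+.014,.059),(p[0]-.014,p[1]-.014,.059)]: print(np.round(np.array(proj(im,q,st))*1.5))
```

```text
[0.4738 0.0237 0.1361] [3.1412e+00 2.7400e-02 1.4000e-03] 2.95
[445 133  62  59 570] [475.6 161. ] ctr z 0.052 [ 0.5055 -0.1666  0.052 ] box z.018 [ 0.4985 -0.1931  0.018 ]
[236 147  31  17 488] [251.  154.9] ctr z 0.052 [0.5072 0.0252 0.052 ] box z.018 [0.5015 0.0254 0.018 ]
[238 224  29  17 388] [251.9 232.2] ctr z 0.052 [0.4359 0.0233 0.052 ] box z.018 [0.4206 0.0231 0.018 ]
[338. 285.]
[418. 286.]
[354. 268.]
[402. 316.]
```

View pics/w2.png

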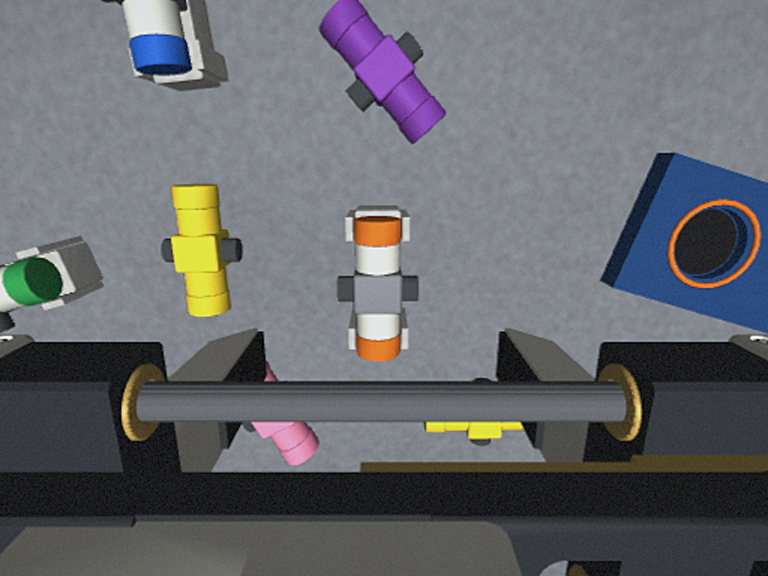

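The wrist view now has the pins at (338,289) and (418,289). I had predicted them for the TCP axis at (338,285) and (418,286), so x needs -2 mm and y is right. I'll descend and grip.

Emit:
move_arm --pt "-0.2 0.05 -2.5 0 0 0" --pt "0 0 -2.5 0 0 0" --pt "0 0 -2 0 0 0" --pt "0 0 -1.5 0 0 0" --pt "0 0 -0.6 0 0 0" --pt "0 0 0 0 0 0" --pt "0 0 0 0 0 0"

```text
clock: 3.7
position: [0.4722, 0.0247, 0.045]
ee_rot: [3.141, 0.028, 0.002]
force: [0.4, 0.5, -0.3]
width: 0.999
```

Emit:
move_arm --pt "0 0 0 0 0 0" --pt "0 0 0 0 0 0" --pt "0 0 0 0 0 0" --pt "0 0 0 0 0 0" --pt "0 0 0 0 0 0" --pt "0 0 0 0 0 0" --pt "0 0 0 0 0 0" --pt "0 0 0 0 0 0" --grip 0.3 --force 45

```text
clock: 4.5
position: [0.4714, 0.0248, 0.0439]
ee_rot: [3.141, 0.029, 0.0]
force: [-0.1, -0.3, 0.7]
width: 0.515
```

The opening of 0.515 × 92 mm is about 47.4 mm, so the pins are gripped. I'll lift and let it swing.

Emit:
move_arm --pt "0 0 1 0 0 0" --pt "0 0 2 0 0 0" --pt "0 0 3 0 0 0" --pt "0 0 3 0 0 0" --pt "0 0 3 0 0 0" --pt "0 0 3 0 0 0" --pt "0 0 2 0 0 0" --pt "0 0 1 0 0 0" --grip 0

```text
clock: 5.3
position: [0.4719, 0.0249, 0.2262]
ee_rot: [-3.141, -0.029, -0.004]
force: [0.9, 0.4, -1.8]
width: 0.51
```

Emit:
move_arm --pt "0 0 0 0 0 0" --pt "0 0 0 0 0 0" --pt "0 0 0 0 0 0" --pt "0 0 0 0 0 0" --pt "0 0 0 0 0 0" --pt "0 0 0 0 0 0" --pt "0 0 0 0 0 0" --pt "0 0 0 0 0 0"

```text
clock: 6.1
position: [0.4714, 0.0247, 0.2239]
ee_rot: [3.141, 0.029, -0.0]
force: [0.3, 1.0, -1.6]
width: 0.508
```

Emit:
move_arm --pt "0 0 0 0 0 0" --pt "0 0 0 0 0 0" --pt "0 0 0 0 0 0" --pt "0 0 0 0 0 0" --pt "0 0 0 0 0 0" --pt "0 0 0 0 0 0" --pt "0 0 0 0 0 0" --pt "0 0 0 0 0 0"

```text
clock: 6.9
position: [0.4714, 0.0247, 0.2239]
ee_rot: [3.141, 0.029, -0.0]
force: [0.2, 0.7, -2.7]
width: 0.511
```

Emit:
move_arm --pt "0 0 0 0 0 0" --pt "0 0 0 0 0 0" --pt "0 0 0 0 0 0" --pt "0 0 0 0 0 0" --pt "0 0 0 0 0 0" --pt "0 0 0 0 0 0" --pt "0 0 0 0 0 0" --pt "0 0 0 0 0 0"

```text
clock: 7.7
position: [0.4714, 0.0247, 0.2239]
ee_rot: [3.141, 0.029, -0.0]
force: [-0.1, 0.1, -2.4]
width: 0.507
```

Run:
```python
from m import *
st=monitor.observe(); print({k:np.round(v,3) for k,v in st.items()})
a=imaging.get_image("scene"); b=imaging.get_image("wrist")
oranges(b,st)
u,v=map(int,proj(a,st["position"])); print(u,v)
x=max(0,min(512-160,u-80));y=max(0,min(384-140,v-70))
c=cv2.resize(a["color"][y:y+140,x:x+160],(400,350)); d=cv2.resize(b["color"],(400,300)); d=cv2.copyMakeBorder(d,0,50,0,0,0)
save({"color":np.hstack([c,d])},"lift.png")
```

```text
{'clock': np.float64(7.7), 'joints': array([ 0.206,  0.225, -0.441,  1.905,  0.111,  1.036, -1.834]), 'dq': array([ 0.001, -0.002,  0.001, -0.   ,  0.   , -0.002,  0.   ]), 'joint_efforts': array([ 1.0000e-03, -4.6743e+01, -2.8910e+00, -3.0543e+01,  4.0000e-03,
       -8.9000e-02,  0.0000e+00]), 'position': array([0.471, 0.025, 0.224]), 'ee_rot': array([ 3.141,  0.029, -0.   ]), 'force': array([-0.137,  0.053, -2.435]), 'ft_torque': array([0.012, 0.003, 0.005]), 'width': np.float64(0.507)}
[403 127  17  43  64] [408.6 147.6] ctr z 0.045 [ 0.5009 -0.1571  0.045 ] box z.018 [ 0.4968 -0.1748  0.018 ]
[428 126  21  43  75] [441.2 144.9] ctr z 0.045 [ 0.5047 -0.1946  0.045 ] box z.018 [ 0.4987 -0.2086  0.018 ]
[238 196  33  10  72] [254.4 199.4] ctr z 0.045 [0.4337 0.0218 0.045 ] box z.018 [0.4232 0.0221 0.018 ]
[230 241  48  13  97] [254.6 246.8] ctr z 0.045 [0.3693 0.0203 0.045 ] box z.018 [0.3549 0.0215 0.018 ]
[228 281  52  15 110] [253.7 286.2] ctr z 0.045 [0.3106 0.0203 0.045 ] box z.018 [0.2889 0.0202 0.018 ]
272 129
```

View pics/lift.png

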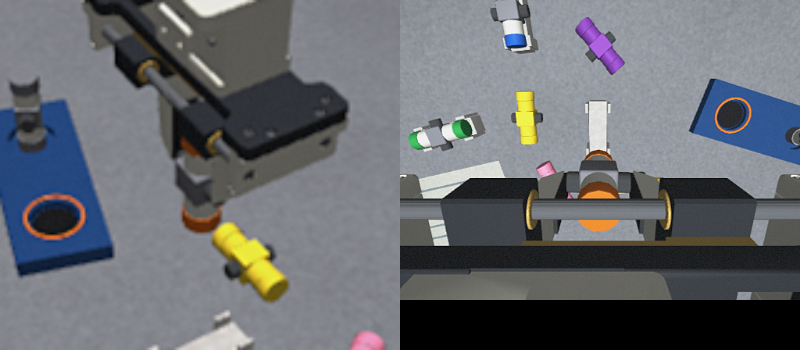

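It hangs vertical: the orange cap is below the fingers at (201,218) in the left panel, the rest at (597,125) in the right panel is empty, and the force is about -2.4 N. I'll carry it to the well, turning +73° so the jaws lie across the plate, away from the grey cartridge.

Emit:
move_arm --pt "0.1 -0.5 0 0 0 4" --pt "0.15 -1.2 0 0 0 7" --pt "0.25 -2 0 0 0 7" --pt "0.25 -2 0 0 0 7" --pt "0.25 -2 0 0 0 7" --pt "0.25 -2 0 0 0 7" --pt "0.25 -2 0 0 0 7" --pt "0.25 -2 0 0 0 7"

```text
clock: 8.6
position: [0.4889, -0.1132, 0.224]
ee_rot: [2.795, 1.434, 0.0]
force: [1.6, 0.1, -1.7]
width: 0.511
```

Emit:
move_arm --pt "0.25 -2 0 0 0 7" --pt "0.25 -2 0 0 0 7" --pt "0.2 -1.8 0 0 0 6" --pt "0.15 -1.3 0 0 0 0" --pt "0.1 -0.7 0 0 0 0" --pt "0 -0.2 0 0 0 0" --pt "0 0 0 0 0 0" --pt "0 0 0 0 0 0"

```text
clock: 9.4
position: [0.4985, -0.1912, 0.224]
ee_rot: [-2.508, -1.892, -0.0]
force: [0.5, 0.5, -1.4]
width: 0.511
```

Emit:
move_arm --pt "0 0 0 0 0 0" --pt "0 0 0 0 0 0" --pt "0 0 0 0 0 0" --pt "0 0 0 0 0 0" --pt "0 0 0 0 0 0" --pt "0 0 0 0 0 0" --pt "0 0 0 0 0 0" --pt "0 0 0 0 0 0"

```text
clock: 10.2
position: [0.4984, -0.1923, 0.2239]
ee_rot: [2.508, 1.892, 0.0]
force: [0.0, 0.2, -2.4]
width: 0.512
```

Emit:
move_arm --pt "0 0 -1 0 0 0" --pt "0 0 -2.5 0 0 0" --pt "0 0 -3 0 0 0" --pt "0 0 -3 0 0 0" --pt "0 0 -2.5 0 0 0" --pt "0 0 -2 0 0 0" --pt "0 0 -0.9 0 0 0" --pt "0 0 0 0 0 0"

```text
clock: 11.0
position: [0.4975, -0.192, 0.0736]
ee_rot: [-2.506, -1.891, 0.002]
force: [-0.5, 0.8, -2.2]
width: 0.512
```

Emit:
move_arm --pt "0 0 0 0 0 0" --pt "0 0 0 0 0 0" --pt "0 0 0 0 0 0" --pt "0 0 0 0 0 0" --pt "0 0 0 0 0 0" --pt "0 0 0 0 0 0" --pt "0 0 0 0 0 0" --pt "0 0 0 0 0 0"

```text
clock: 11.8
position: [0.4983, -0.1923, 0.0749]
ee_rot: [2.508, 1.892, -0.0]
force: [-0.4, -0.2, -2.2]
width: 0.51
```

Run:
```python
from m import *
st=monitor.observe(); print(np.round(st["position"],4),np.round(st["force"],2))
a=imaging.get_image("scene"); b=imaging.get_image("wrist")
u,v=map(int,proj(a,st["position"])); print(u,v)
x=max(0,min(512-100,u-50));y=max(0,min(384-88,v-44)); print(x,y)
c=cv2.resize(a["color"][y:y+88,x:x+100],(400,350)); d=cv2.resize(b["color"],(400,300)); d=cv2.copyMakeBorder(d,0,50,0,0,0)
save({"color":np.hstack([c,d])},"above.png")
```

```text
[ 0.4983 -0.1923  0.0749] [-0.42 -0.16 -2.17]
210 126
160 82
```

View pics/above.png

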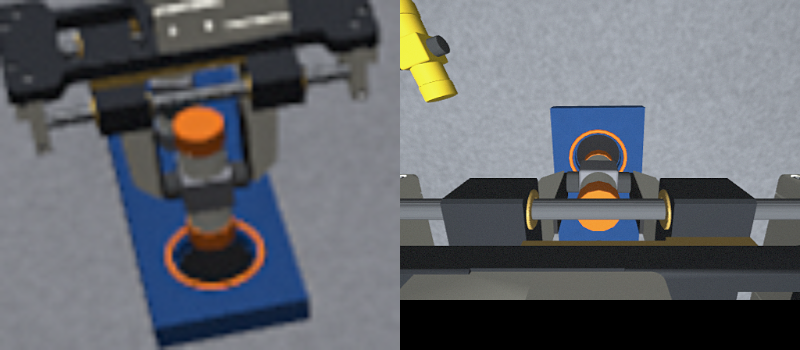

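The left panel has the lower cap at (212,235), just above the ring centred at (214,255). The right panel has it centred sideways in the ring at (598,152). That fits a bottom 16 mm above the mouth, so I'll lower it slowly, watching the force.

Emit:
move_arm --pt "0 0 -0.6 0 0 0" --pt "0 0 -0.6 0 0 0" --pt "0 0 -0.5 0 0 0" --pt "0 0 -0.3 0 0 0" --pt "0 0 -0.2 0 0 0" --pt "0 0 -0.1 0 0 0" --pt "0 0 0 0 0 0" --pt "0 0 0 0 0 0"

```text
clock: 12.7
position: [0.4985, -0.1923, 0.0521]
ee_rot: [2.508, 1.892, 0.0]
force: [-1.1, -0.4, -2.5]
width: 0.509
```

Emit:
move_arm --pt "0 0 -0.1 0 0 0" --pt "0 0 0 0 0 0" --pt "0 0 0 0 0 0"

```text
clock: 13.0
position: [0.4984, -0.1923, 0.051]
ee_rot: [2.508, 1.892, 0.0]
force: [0.0, 0.1, -2.1]
width: 0.511
```

Emit:
move_arm --pt "0 0 -0.1 0 0 0" --pt "0 0 0 0 0 0" --pt "0 0 0 0 0 0"

```text
clock: 13.3
position: [0.4984, -0.1923, 0.0499]
ee_rot: [-2.508, -1.892, 0.0]
force: [-0.5, -0.4, -1.9]
width: 0.513
```

Emit:
move_arm --pt "0 0 -0.1 0 0 0" --pt "0 0 0 0 0 0" --pt "0 0 0 0 0 0"

```text
clock: 13.6
position: [0.4984, -0.1924, 0.049]
ee_rot: [2.508, 1.891, 0.0]
force: [0.0, 0.0, -0.8]
width: 0.51
```

Emit:
move_arm --pt "0 0 -0.05 0 0 0" --pt "0 0 0 0 0 0" --pt "0 0 0 0 0 0"

```text
clock: 13.9
position: [0.4985, -0.1925, 0.0489]
ee_rot: [2.508, 1.891, -0.0]
force: [-1.9, -2.0, 6.0]
width: 0.509
```

Contact: the force went from -2.2 to +6 N. I'll back off a hair, ease the grip and open.

Emit:
move_arm --pt "0 0 0.04 0 0 0" --pt "0 0 0 0 0 0" --pt "0 0 0 0 0 0" --force 10

```text
clock: 14.2
position: [0.4983, -0.1922, 0.0487]
ee_rot: [-2.508, -1.892, -0.0]
force: [-0.5, -0.6, -0.3]
width: 0.523
```

Emit:
move_arm --pt "0 0 0 0 0 0" --pt "0 0 0 0 0 0" --pt "0 0 0 0 0 0" --pt "0 0 0 0 0 0" --grip 0.6

```text
clock: 14.6
position: [0.4985, -0.1923, 0.0489]
ee_rot: [2.508, 1.892, 0.0]
force: [0.6, -0.0, -1.1]
width: 0.604
```

Emit:
move_arm --pt "0 0 0 0 0 0" --pt "0 0 0 0 0 0" --pt "0 0 0 0 0 0" --pt "0 0 0 0 0 0" --pt "0 0 0 0 0 0" --pt "0 0 0 0 0 0" --grip 1

```text
clock: 15.2
position: [0.4984, -0.1923, 0.0488]
ee_rot: [2.508, 1.892, 0.0]
force: [0.7, 0.2, -0.9]
width: 0.992
```

Run:
```python
from m import *
st=monitor.observe(); print(np.round(st["position"],4),np.round(st["force"],2),st["width"])
a=imaging.get_image("scene"); b=imaging.get_image("wrist")
c=cv2.resize(a["color"][82:170,160:260],(400,350)); d=cv2.resize(b["color"],(400,300)); d=cv2.copyMakeBorder(d,0,50,0,0,0)
save({"color":np.hstack([c,d])},"rel.png")
```

```text
[ 0.4984 -0.1923  0.0488] [ 0.68  0.24 -0.94] 0.9924771002642465
```

View pics/rel.png

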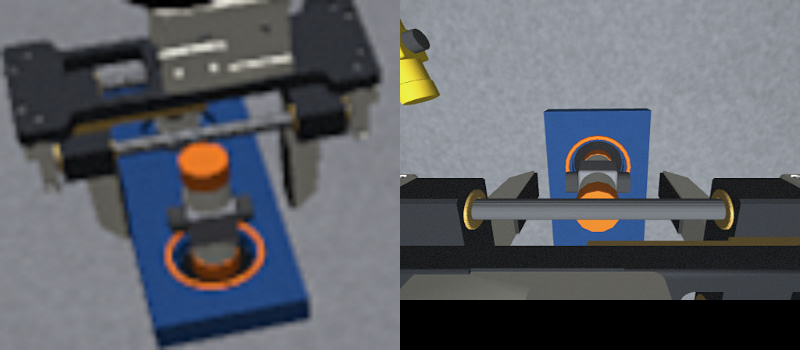

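The cartridge stands upright in the ring at left (214,255), with the fingers clear on both sides. I'll withdraw straight up.

Emit:
move_arm --pt "0 0 0.5 0 0 0" --pt "0 0 1.5 0 0 0" --pt "0 0 3 0 0 0" --pt "0 0 4 0 0 0" --pt "0 0 4 0 0 0" --pt "0 0 4 0 0 0" --pt "0 0 2 0 0 0" --pt "0 0 0 0 0 0"

```text
clock: 16.1
position: [0.5001, -0.1925, 0.2425]
ee_rot: [2.504, 1.889, 0.005]
force: [0.5, 0.6, 0.1]
width: 0.996
```

Emit:
move_arm --pt "0 0 0 0 0 0" --pt "0 0 0 0 0 0" --pt "0 0 0 0 0 0" --pt "0 0 0 0 0 0"

```text
clock: 16.5
position: [0.4979, -0.1922, 0.2379]
ee_rot: [-2.507, -1.891, 0.001]
force: [0.7, 0.5, 0.3]
width: 0.999
```

Run:
```python
from m import *
st=monitor.observe(); print(np.round(st["position"],4),np.round(st["force"],2),st["clock"])
a=imaging.get_image("scene"); save(a,"end.png",s=1.5); oranges(a)
for t in ["green_mid","blue_mid"]: print(t,outline_of("scene",t)[0]["rect"])
```

```text
[ 0.4979 -0.1922  0.2379] [0.66 0.51 0.26] 16.5
[116  13  25   8  38] [128.1  16.3] ctr z 0.045 [ 0.4789 -0.8144  0.045 ] box z.018 [ 0.4681 -0.8657  0.018 ]
[105  20  10   4  16] [109.9  21.3] ctr z 0.045 [ 0.5373 -0.8143  0.045 ] box z.018 [ 0.5296 -0.8661  0.018 ]
[ 92  26  55  23 552] [121.3  37.2] ctr z 0.045 [ 0.537  -0.7089  0.045 ] box z.018 [ 0.5335 -0.7613  0.018 ]
[205 118  12   9  91] [210.4 121.9] ctr z 0.045 [ 0.4779 -0.2389  0.045 ] box z.018 [ 0.4663 -0.2674  0.018 ]
[201 138  25  17  73] [213.3 147.8] ctr z 0.045 [ 0.5111 -0.1571  0.045 ] box z.018 [ 0.4988 -0.1887  0.018 ]
green_mid [325.3, 266.4, 45.6, 39.0]
blue_mid [205.6, 258.5, 47.1, 34.3]
```

View pics/end.png

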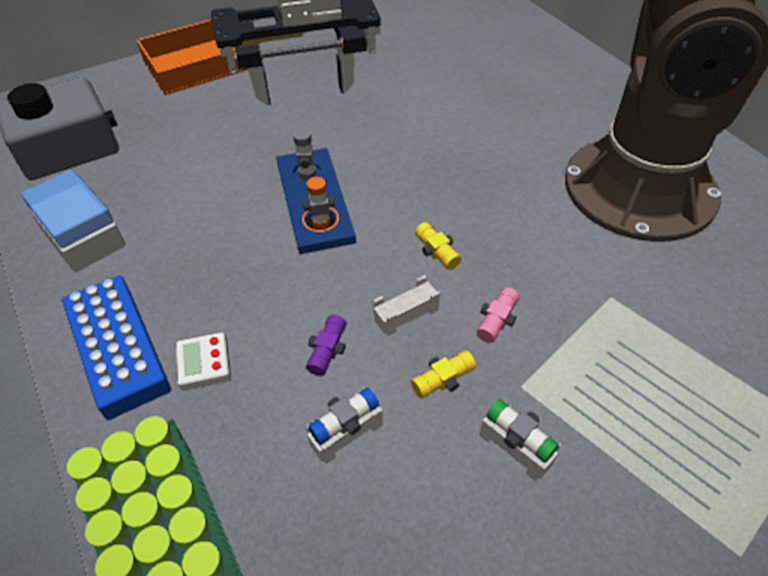

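The orange cartridge stands upright in the ringed well at (318,205). Green (521,433) and blue (345,417) are where they were, the rest at (407,303) is empty, and the gripper is clear. I'm handing in.

```bash
python3 -c "
from cell import workorder; print(workorder.sign_off())"
```

```text
the job is handed in; nothing more can be done
None
```

The orange-banded cartridge is standing in the empty orange-ringed well of the blue holder, and I've handed the job in; sign-off gives no verdict. I gripped it level by its pins at 45 N and lifted it 18 cm. It swung for more than 2 s until it hung vertical, then I lowered it slowly into the well and let go. The job was handed in at about 16.5 s on the robot's clock.

- **Last checks:** The final picture shows it upright and inside the ring, with the gripper open, about 19 cm up and touching nothing. Green and blue are in place to within the networks' few pixels of noise.
- **Weighted end:** I can only infer that it is down, because the cartridge hung vertical on its own and stayed so until it touched the floor of the well. The two ends look alike.
- **Contact force:** The touch-down reading was about 6 N.
- **Small disagreement:** The wrist and top cameras differed by about 3 mm on the well's position, which is within its 9 mm of clearance. Nothing failed.

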